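# Find and seat the rocking cover of the preserves station

## Robot

A 7-joint arm with a two-finger parallel gripper is mounted at the origin on a cart in front of the work surface, level with it; the furniture and walls round the work are solid. World frame = base frame: x ahead of the robot, y to its left, z up, the work surface at z = 0. Lengths are in m, angles in rad, forces in N, time in s.
With the tool pointing down it reaches from about 0.4 to 0.85 m from the base axis. Payload 4.5 kg.
Tool frame: the origin (TCP) lies midway between the tips of the shut fingers; the grasp point (between the pads) lies 19 mm behind it (arm.grip_point_offset is the z of the grasp point in the tool frame, in m); z points along the fingers, y is the direction in which the jaws open and shut (so a half turn about z gives the same grasp; the last joint's range is limited). The gripper opens to 85 mm and grips with 20 to 120 N. Pads are 22 mm wide; open, the fingers measure 114 mm over their backs; the gripper's body (76 mm by 85 mm) begins 54 mm behind the grasp point. The pads swing forward as they close: fully open they stand 13 mm farther back than shut.
Start: joints at [1.16, 0.689, -0.195, 1.565, 0.157, 0.902, -0.215], TCP at [0.269, -0.564, 0.231] pointing down, gripper open.
Joint ranges: [-3.01, 3.01], [-0.46, 2.08], [-1.47, 1.51], [0.13, 2.56], [-1, 4.14], [0.04, 2.09], [-2.66, 2.66]. Speed limits (rad/s): [2.57, 2.57, 3.14, 3.14, 3.14, 3.14, 3.14].

## Interface

Orientations are given as a 3x3 rotation matrix whose columns are the frame's x, y, z axes.
In Python, from plant import arm, cams gives the robot as it stands.
- The arm moves only by the tool send_rows, never from a script. Its argument "increments" is a list of rows, each a list of 7 numbers: the shift along the tool's x, y, z in m, then the turn, a rotation vector about the tool's x, y, z in rad, then the finger opening in m, from 0 to 0.0854. A call has 1 to 20 rows; each row shifts and turns the pose as measured when the row begins, along the tool's axes as they then stand; what a row does not reach is not made up. A row lasts 1/8 s, in which the tool goes at most 62.5 mm and 10.7 degrees, less where a joint would pass 70% of its speed; a pose out of reach is approached as far as the arm can. A call is refused whole if a number of a shift passes 0.0625 or a number of a turn 0.188, either way. A call with a gripper value outside its range is refused whole. The fingers move at their own pace and stop on an object; "squeeze" is the grip in N (left out, the last holds). Time passes only in rows, so rows that do not move let the fingers close. It gives the time, the measured TCP pose, the force and the opening at its end, in the units of the state.
- arm.get_state(): the state, without advancing time (a new reading comes with each control period).
- cams.camera(name): name is "scene" or "top"; returns a dict with "frame" (480x640x3 uint8, blue, green, red), "range_z" (480x640 float32, m along the optical axis (not along the pixel's ray), 0 where there is no reading), "camera_matrix" (3x3 intrinsics, pixels), "k1" (the pictures are not rectified: a ray, as slopes to the right and down, at radius r is drawn at 1 + k1 r^2 times it, then the intrinsics apply), "R" (3x3) and "t" (3): a world point X has camera coordinates R X + t. Camera axes: x right, y down, z forward; pixel columns grow to the right and rows downward; lengths in m; the calibration is good to about 2 mm. A picture is of the moment at which its call begins.
- arm.sign_off(): hands the job in, once; it reports no verdict.
The state is a dict: "time_s": time; "joint_pos": joint angles; "joint_velocities": joint speeds; "joint_torque": joint torques, N m; "position": TCP position; "orientation": TCP orientation; "force": force on the tool from outside, world axes, zero at the start; "moment": the same for the moment, N m; "gripper_width": finger opening in m.
Only numpy, scipy, OpenCV 4.12 (cv2) and the standard library are available. Lean on these libraries where they do the work, as an engineer would, in place of code of your own. Each camera call takes 0.05 s, during which the arm holds its last target.

## Task

Before the breakfast room opens, check the four steel covers of the preserves station: press down on their far corners with the fingertips to find the one that rocks, then nudge that cover square with the fingers until it drops into its well and lies flat on the deck like the other three. Do not lift any cover off the station, and do not shift the jars beside it.

Things in the scene. Friction and masses are not known exactly. Their poses are not given: they have to be found in the camera images.
- station: preserves station, a wooden housing that does not move, 196 (x) x 440 (y) x 70 mm; origin under its centre, on the worktop; x to its far side, y to its left. Its flat deck, 70 mm high, has four wells, mouths 134 (x) x 70 (y) mm, side by side, centres at x = 0, y = +153, +51, -51, -153 mm, each with a steel cover
- cover_1: One of four identical steel drop-in covers, about 0.32 kg: plate 150 (x) x 88 (y) x 3 mm; under it a locating rib 124 x 65 mm, 4 mm deep. Origin: centre of the plate's underside; z up, x to the far end. Loop handle of 8 mm rod on the middle line, x = -45 to +45 mm, top 30 mm above the underside; rolled lip along the near edge, top 9 mm; a step, top 5.4 mm, covers the middle 118 x 60 mm.
- cover_2: Identical cover, see cover_1. Seated, its rib is down in the well and its plate lies flat on the deck, origin 70 mm above the station's origin, with 5 mm of play either way along x, 2.5 mm along y, 0.04 rad of turn.
- cover_3: Identical cover, see cover_1. One of the four, on any of the wells, is not seated: twisted counter-clockwise by 4 to 5 degrees, its rib stands on the deck by its far left and near right corners, 4 mm up. Its near end is heavier, so its far right corner is up about 8 mm; a press of 1 N there tips it down to the deck, and it tips back when let go.
- cover_4: Identical cover, see cover_1. The twisted cover is squared up by pushing the far end of its handle to the right and the near end to the left (about 4 mm each, 1 to 5 N); the rib then drops in by its own weight. Begin with the near end, whose low corner is stopped by the well's wall; an end pushed more than 2.5 mm past the middle may climb the other wall and must be pushed back.
- cover_1_far_right (a point): top of cover_1's plate near its far right corner, 65 mm ahead of and 34 mm to the right of its centre, 3 mm above its underside
- cover_2_far_right (a point): top of cover_2's plate near its far right corner, 65 mm ahead of and 34 mm to the right of its centre, 3 mm above its underside
- cover_3_far_right (a point): top of cover_3's plate near its far right corner, 65 mm ahead of and 34 mm to the right of its centre, 3 mm above its underside
- cover_4_far_right (a point): top of cover_4's plate near its far right corner, 65 mm ahead of and 34 mm to the right of its centre, 3 mm above its underside
- jar_red: small preserve jar, 60 mm across, 75 mm tall, red lid, at the station's right end; origin at the centre of its underside; not to be disturbed
- jar_green: small preserve jar, 60 mm across, 75 mm tall, green lid, at the station's right end, nearer; origin at the centre of its underside; not to be disturbed
- jar_low: small preserve jar, 60 mm across, 75 mm tall, red lid, at the station's left end; origin at the centre of its underside; not to be disturbed

How it is judged:
On the way:
1. the loose cover is made to rock: pressed by the fingers, its raised far right corner goes down to the deck while the cover is still unseated (((z of cover_1 in the frame of station above 0.0725 m and z of cover_1_far_right in the frame of station below 0.0755 m and contact force between the fingers and cover_1 above 0.3 N) or (z of cover_2 in the frame of station above 0.0725 m and z of cover_2_far_right in the frame of station below 0.0755 m and contact force between the fingers and cover_2 above 0.3 N) or (z of cover_3 in the frame of station above 0.0725 m and z of cover_3_far_right in the frame of station below 0.0755 m and contact force between the fingers and cover_3 above 0.3 N) or (z of cover_4 in the frame of station above 0.0725 m and z of cover_4_far_right in the frame of station below 0.0755 m and contact force between the fingers and cover_4 above 0.3 N))), for 0.05 s.
At the end, for the whole second after the job is handed in: all four covers lie seated at rest: underside of each plate within 1.5 mm of the deck (68 to 71.5 mm above the station's underside) and level within 0.02 rad (z of cover_1 in the frame of station between 0.068 and 0.0715 m and angle between each of cover_1, cover_2, cover_3, cover_4's own z axis and vertical below 0.02 rad and linear speed of each of cover_1, cover_2, cover_3, cover_4 below 0.02 m/s and z of cover_2 in the frame of station between 0.068 and 0.0715 m and z of cover_3 in the frame of station between 0.068 and 0.0715 m and z of cover_4 in the frame of station between 0.068 and 0.0715 m); the robot touches nothing.
It fails at once if a cover is lifted (its centre more than 20 mm above the deck) (z of any of cover_1, cover_2, cover_3, cover_4 in the frame of station above 0.09 m).
It fails at once if a jar is shifted by more than 25 mm (distance of any of jar_red, jar_green, jar_low from where it was at the start of the episode above 0.025 m).
It also fails if it takes over 67 s, if anything falls off the work surface, if the arm or the gripper's body presses on something with over 40 N, if the wrist force passes 120 N, or if a joint passes its speed limit or range.

## Working session

There is one attempt and no reset: what is moved stays moved. The work goes in short steps, Python scripts to look and compute and a tool call to move; the robot and the scene stay as the last step left them, time stands still between calls to the robot, and variables do not carry over. Pictures are saved under pics/ and viewed, and the job is handed in when it is done.

Besides the shell and the picture viewer there is one more tool, called after ">>>" as name(argument=value, ...) on one line, values as JSON. send_rows: Moves the arm, as the interface text tells. Its arguments: {"type":"object","properties":{"increments":{"type":"array"},"squeeze":{"type":"number"}},"required":["increments"]}

```bash
mkdir -p pics; ls; cat > h.py <<'E'
import numpy as np, cv2
from plant import arm, cams
def snap(n):
    c=cams.camera(n); np.savez('pics/%s_last.npz'%n, **{k:np.asarray(v) for k,v in c.items()}); return c
def load(n):
    return dict(np.load('pics/%s_last.npz'%n))
def undist(c,u,v):
    K=c['camera_matrix'];k=float(c['k1'])
    p=cv2.undistortPoints(np.array([[[u,v]]],float),K,np.array([k,0,0,0,0.]))[0,0]
    return p
def pix2w(c,u,v,z=None,plane=None):
    p=undist(c,u,v); R,t=c['R'],c['t']
    d=R.T@np.array([p[0],p[1],1.]); o=-R.T@t
    if plane is not None: return o+d*(plane-o[2])/d[2]
    if z is None: z=c['range_z'][int(round(v)),int(round(u))]
    return o+d*z
def w2pix(c,X):
    rv=cv2.Rodrigues(c['R'])[0]
    return cv2.projectPoints(np.array(X,float).reshape(-1,1,3),rv,c['t'],c['camera_matrix'],np.array([float(c['k1']),0,0,0,0.]))[0].reshape(-1,2)
E
python3 - <<'E'
from h import *
for n in('scene','top'):
    c=snap(n); cv2.imwrite('pics/%s0.png'%n,c['frame']); print(n,c['camera_matrix'],c['k1'],-c['R'].T@c['t'])
s=arm.get_state(); print(s)
E
```

```text
pics
scene [[525.71382371   0.         316.99521591]
 [  0.         525.71382371 229.330553  ]
 [  0.           0.           1.        ]] -0.14864831902622028 [-0.07572698  0.52422739  0.90678894]
top [[492.39279948   0.         328.08785283]
 [  0.         492.39279948 236.55668353]
 [  0.           0.           1.        ]] -0.05001454979602192 [0.46156872 0.02291731 1.2422842 ]
{'time_s': 0.1, 'joint_pos': array([ 1.15980155,  0.68990901, -0.19453732,  1.56624067,  0.15731696,
        0.90250745, -0.2150904 ]), 'joint_velocities': array([ 0.00141758, -0.00026628, -0.00087038, -0.00316858,  0.00104161,
        0.00278941, -0.00101661]), 'joint_torque': array([-3.46912959e-03, -5.40604520e+01, -1.27154253e+00, -1.58987027e+01,
        9.33890784e-03,  4.44740770e-03, -2.04981563e-05]), 'position': array([ 0.2686324 , -0.56367581,  0.23055896]), 'orientation': array([[ 9.02651682e-01,  4.30371066e-01, -8.29247693e-04],
       [ 4.30371847e-01, -9.02650525e-01,  1.45011316e-03],
       [-1.24434117e-04, -1.66583195e-03, -9.99998605e-01]]), 'force': array([-0.04618452, -0.33249974, -0.22712682]), 'moment': array([ 0.02857867,  0.02570645, -0.00334207]), 'gripper_width': 0.08562148210098633}
```

View pics/scene0.png

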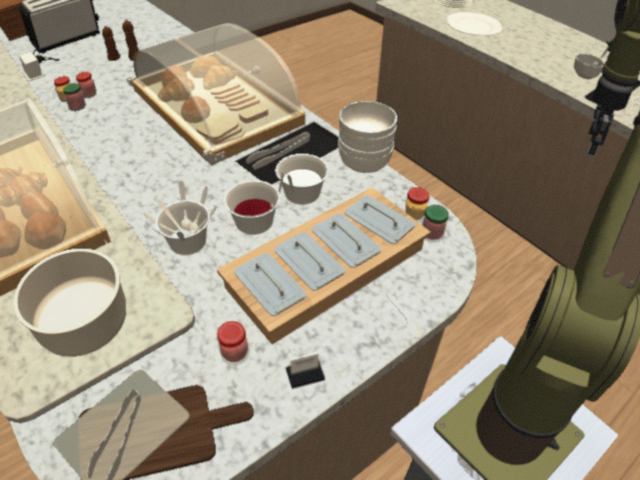

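View pics/top0.png

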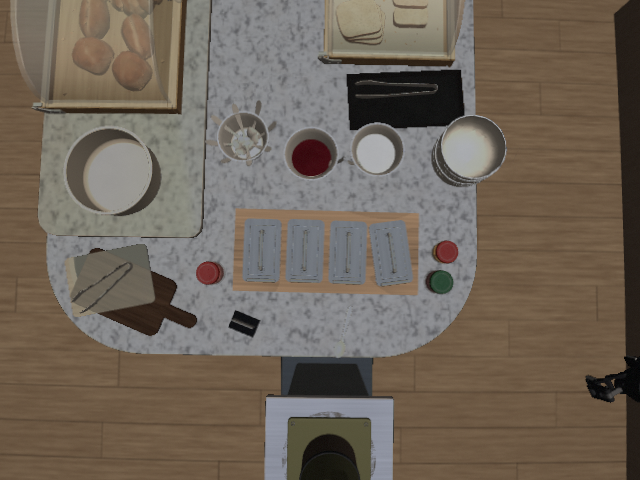

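The top view shows the station at about (327,252). The rightmost cover, at about (392,253), looks twisted counter-clockwise, and the jars are at (447,252), (440,282) and (209,272). I'll enlarge the covers.

```bash
python3 - <<'E'
from h import *
c=load('top'); f=c['frame'][200:305,225:425]; cv2.imwrite('pics/top_z.png',cv2.resize(f,None,fx=4,fy=4,interpolation=cv2.INTER_CUBIC))
r=c['range_z']; 
d=np.clip((1.18-r[200:305,225:425])/0.1*2*127,0,255).astype(np.uint8)
cv2.imwrite('pics/top_d.png',cv2.resize(d,None,fx=4,fy=4,interpolation=cv2.INTER_NEAREST))
s=load('scene'); f=s['frame'][180:335,210:450]; cv2.imwrite('pics/sc_z.png',cv2.resize(f,None,fx=3.3,fy=3.3,interpolation=cv2.INTER_CUBIC))
E
```

```text
(no output)
```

View pics/top_z.png

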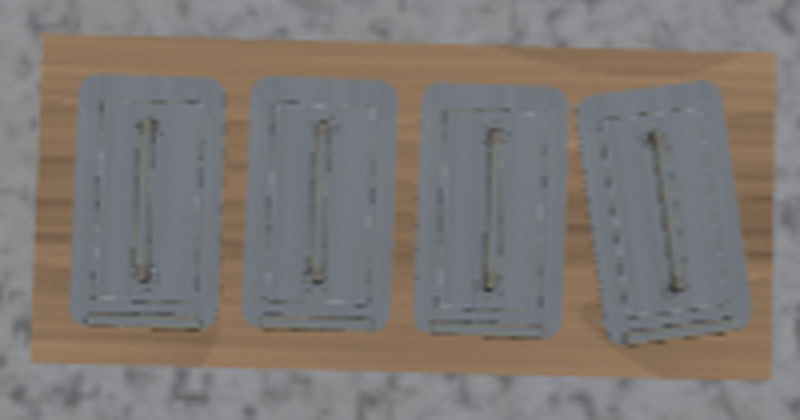

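View pics/sc_z.png

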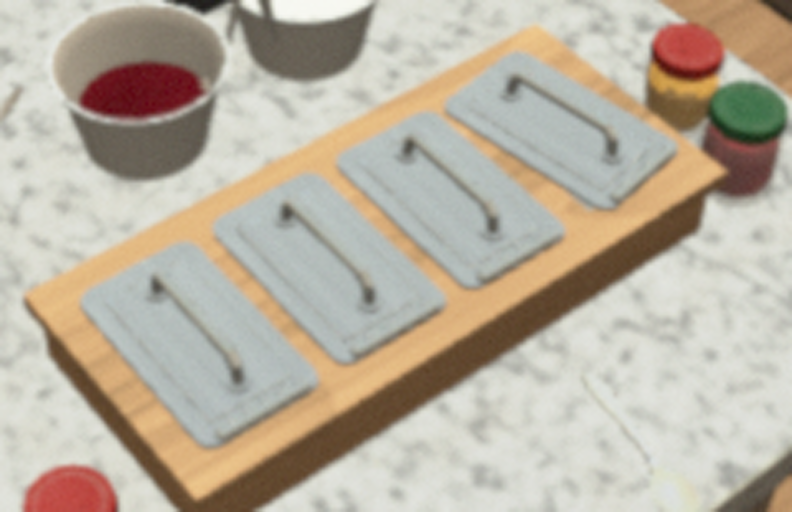

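The rightmost cover is clearly twisted, with its handle running from (655,133) to (678,290) in the crop, while the other three lie parallel to the station. Next I'll measure the station and the handle ends.

```bash
python3 - <<'E'
from h import *
c=load('top')
full=lambda u,v:(225+(u+.5)/4-.5,200+(v+.5)/4-.5)
print('deck corners FL,FR,NR,NL')
P=[]
for u,v in [(42,35),(776,53),(772,380),(32,362)]:
    a=full(u,v); X=pix2w(c,*a,plane=0.07); P.append(X); print(X.round(4))
P=np.array(P); ctr=P.mean(0); print('centre',ctr, [np.linalg.norm(P[i]-P[(i+1)%4]) for i in range(4)])
ex=(P[0]+P[1]-P[2]-P[3])[:2]; ey=(P[0]+P[3]-P[1]-P[2])[:2]
print('yaw',np.arctan2(ex[1],ex[0]),np.arctan2(-ey[0],ey[1]))
# depth
for u,v in [(300,50),(400,345),(150,60),(237,200),(570,200),(760,200)]:
    a=full(u,v); print('depthdeck',pix2w(c,*a).round(4))
print('handles')
for (u,v) in [(147,125),(142,277),(321,128),(317,278),(495,133),(490,287),(655,135),(677,287)]:
    a=full(u,v); print(pix2w(c,*a,plane=0.10 if u<600 else .104).round(4), pix2w(c,*a).round(4))
print('loose plate')
for (u,v) in [(600,110),(700,100),(630,310),(730,310),(630,220),(710,220)]:
    a=full(u,v); print(pix2w(c,*a).round(4))
s=load('scene')
fs=lambda u,v:(210+(u+.5)/3.3-.5,180+(v+.5)/3.3-.5)
print('scene')
for u,v in [(26,300),(540,28),(725,175),(200,500)]:
    a=fs(u,v); print(pix2w(s,*a,plane=0.07).round(4))
for u,v in [(515,78),(612,140),(408,143),(492,215)]:
    a=fs(u,v); print('h',pix2w(s,*a,plane=0.104 if u>500 else .1).round(4))
for nm,(u,v) in dict(red=(447,251),green=(440,281),low=(209,271)).items(): print(nm,pix2w(c,u,v,plane=.075))
E
```

```text
deck corners FL,FR,NR,NL
[0.6102 0.2329 0.07  ]
[ 0.6066 -0.2078  0.07  ]
[ 0.411  -0.2059  0.07  ]
[0.4152 0.2333 0.07  ]
centre [0.51072524 0.01313712 0.07      ] [np.float64(0.4406633248845377), np.float64(0.19562865331464444), np.float64(0.43921495755839907), np.float64(0.19493346446263107)]
yaw -0.006145644954023256 -0.008924230628733279
depthdeck [0.6039 0.0783 0.0674]
depthdeck [0.4286 0.0156 0.0686]
depthdeck [0.5962 0.1679 0.0693]
depthdeck [0.5132 0.1139 0.0697]
depthdeck [ 0.5162 -0.0844  0.0706]
depthdeck [ 0.5181 -0.1987  0.0681]
handles
[0.5546 0.1649 0.1   ] [0.5549 0.1652 0.097 ]
[0.4664 0.1656 0.1   ] [0.4664 0.1659 0.0977]
[0.5545 0.0637 0.1   ] [0.5545 0.0637 0.1002]
[0.4674 0.0644 0.1   ] [0.4674 0.0644 0.0997]
[ 0.5532 -0.0376  0.1   ] [ 0.5538 -0.038   0.0925]
[ 0.4637 -0.0358  0.1   ] [ 0.4637 -0.0363  0.0899]
[ 0.5532 -0.1305  0.104 ] [ 0.5538 -0.1314  0.097 ]
[ 0.4652 -0.1438  0.104 ] [ 0.4653 -0.1446  0.0984]
loose plate
[ 0.5698 -0.1013  0.0765]
[ 0.5766 -0.1607  0.0784]
[ 0.4514 -0.1196  0.0799]
[ 0.4522 -0.1793  0.0774]
[ 0.5046 -0.1196  0.0768]
[ 0.5052 -0.1667  0.0801]
scene
[0.6061 0.2342 0.07  ]
[ 0.6008 -0.2052  0.07  ]
[ 0.4092 -0.2006  0.07  ]
[0.4145 0.2338 0.07  ]
h [ 0.5449 -0.1253  0.104 ]
h [ 0.4593 -0.1351  0.104 ]
h [ 0.5439 -0.0282  0.1   ]
h [ 0.46   -0.0284  0.1   ]
red [ 0.51560028 -0.27508695  0.075     ]
green [ 0.44402752 -0.25824043  0.075     ]
low [0.45950571 0.28963124 0.075     ]
```

>>> send_rows(increments=[[0.04, -0.02, 0, 0, 0, 0, 0], [0.04, -0.02, 0, 0, 0, 0, 0], [0.04, -0.02, 0, 0, 0, 0, 0], [0.04, -0.02, 0, 0, 0, 0, 0], [0.04, -0.02, 0, 0, 0, 0, 0], [0.04, -0.02, 0, 0, 0, 0, 0], [0.04, -0.02, 0, 0, 0, 0, 0], [0.04, -0.02, 0, 0, 0, 0, 0], [0.04, -0.02, 0, 0, 0, 0, 0], [0.04, -0.02, 0, 0, 0, 0, 0], [0, 0, 0, 0, 0, 0.15, 0], [0, 0, 0, 0, 0, 0.15, 0], [0, 0, 0, 0, 0, 0.15, 0], [0, 0, 0, 0, 0, 0, 0]], squeeze=20)

```text
time_s: 1.85
position: [0.5499, -0.1976, 0.2239]
orientation: [[1.0, -0.018, -0.01], [-0.018, -1.0, 0.008], [-0.01, -0.008, -1.0]]
force: [-0.1, -0.7, 0.1]
gripper_width: -0.0
```

>>> send_rows(increments=[[0.012, -0.015, 0.03, -0.008, 0.01, -0.018, 0], [0.012, -0.015, 0.03, 0, 0, 0, 0], [0, 0, 0.03, 0, 0, 0, 0], [0, 0, 0.02, 0, 0, 0, 0], [0, 0, 0, 0, 0, 0, 0]])

```text
time_s: 2.48
position: [0.5748, -0.1671, 0.1106]
orientation: [[1.0, 0.015, 0.001], [0.015, -1.0, 0.0], [0.001, -0.0, -1.0]]
force: [-0.1, 0.5, 0.3]
gripper_width: 0.0002
```

```bash
python3 - <<'E'
from h import *
c=snap('top'); f=c['frame'][190:305,325:475]; cv2.imwrite('pics/t1.png',cv2.resize(f,None,fx=5,fy=5,interpolation=cv2.INTER_CUBIC))
s=snap('scene'); f=s['frame'][130:280,300:460]; cv2.imwrite('pics/s1.png',cv2.resize(f,None,fx=4,fy=4,interpolation=cv2.INTER_CUBIC))
st=arm.get_state(); print(st['position'],st['force'],st['time_s'])
E
```

```text
[ 0.57607924 -0.16776379  0.11241703] [-0.34015411  0.05787198 -0.13382601] 2.575
```

View pics/s1.png

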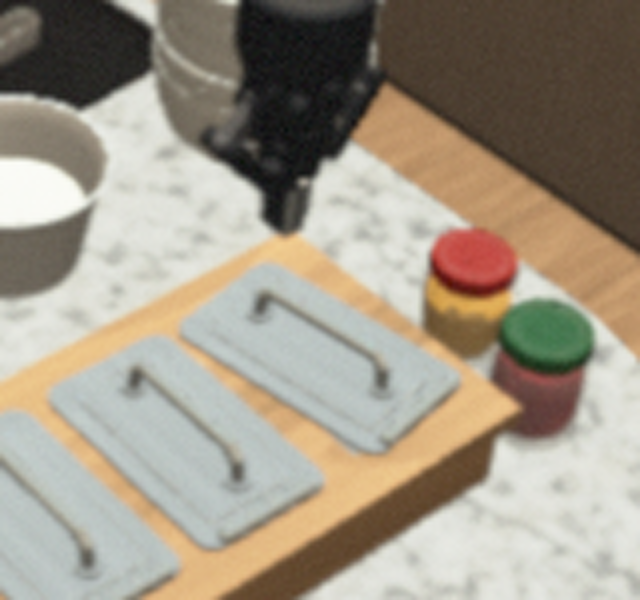

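View pics/t1.png

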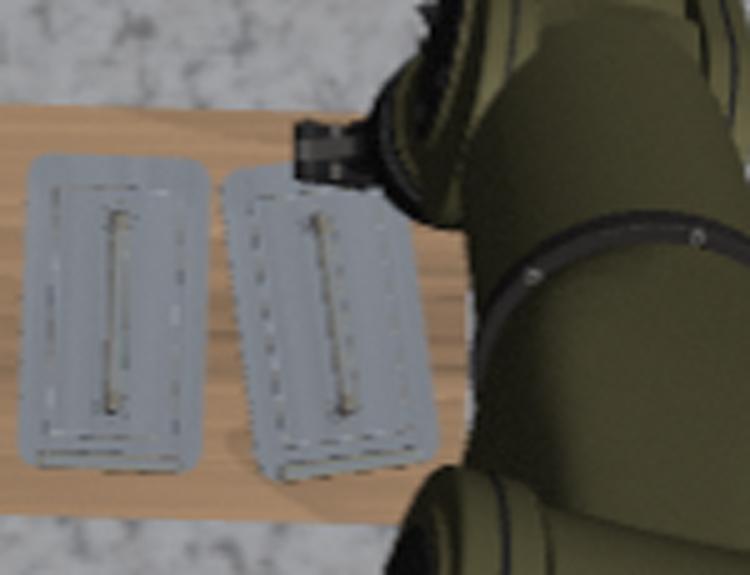

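```bash
python3 - <<'E'
from h import *
s=load('scene');p=[.576,-.168,.112]
for X in ([.576,-.168,.112],[.576,-.168,.08],[.576,-.168,.073]): print((w2pix(s,X)-[300,130])*4+1.5)
E
```

```text
[[283.35055998 226.39572795]]
[[278.94650805 267.41481094]]
[[278.00054242 276.19803906]]
```

>>> send_rows(increments=[[0, 0, 0.01, 0, 0, 0, 0], [0, 0, 0.01, 0, 0, 0, 0], [0, 0, 0.005, 0, 0, 0, 0], [0, 0, 0, 0, 0, 0, 0]])

```text
time_s: 3.08
position: [0.5775, -0.1686, 0.0879]
orientation: [[1.0, 0.014, 0.008], [0.014, -1.0, -0.002], [0.008, 0.002, -1.0]]
force: [0.6, 0.1, 0.1]
gripper_width: -0.0002
```

>>> send_rows(increments=[[-0.007, -0.001, 0.002, 0, 0, 0, 0], [0, 0, 0.003, 0, 0, 0, 0], [0, 0, 0.003, 0, 0, 0, 0], [0, 0, 0.002, 0, 0, 0, 0]])

```text
time_s: 3.58
position: [0.5703, -0.1677, 0.0777]
orientation: [[1.0, 0.015, 0.009], [0.015, -1.0, -0.002], [0.009, 0.002, -1.0]]
force: [-0.4, -0.2, 0.5]
gripper_width: -0.0
```

>>> send_rows(increments=[[0, 0, 0.002, 0, 0, 0, 0], [0, 0, 0.002, 0, 0, 0, 0]])

```text
time_s: 3.82
position: [0.5707, -0.168, 0.0739]
orientation: [[1.0, 0.014, 0.01], [0.014, -1.0, -0.002], [0.01, 0.003, -1.0]]
force: [-2.8, 1.2, 14.0]
gripper_width: 0.0
```

```bash
python3 - <<'E'
from h import *
s=snap('scene'); f=s['frame'][130:280,300:460]; cv2.imwrite('pics/s2.png',cv2.resize(f,None,fx=4,fy=4,interpolation=cv2.INTER_CUBIC))
st=arm.get_state(); print(st['position'],st['force'],st['time_s'])
E
```

```text
[ 0.57067914 -0.16796107  0.07412188] [-1.89902645 -0.16094565  6.15580743] 3.875
```

View pics/s2.png

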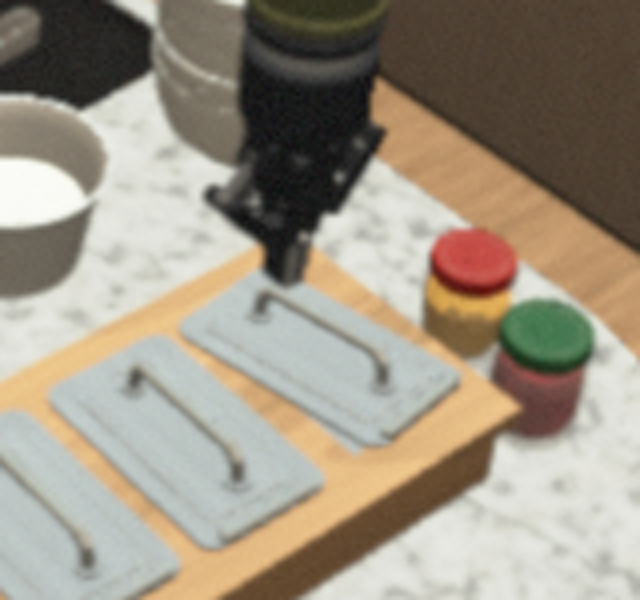

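The loose cover rocked: the fingertips pressed the corner down to z≈0.074 with 6–14 N, and the near-left corner at about (365,445) rose in the picture. I'll hold it briefly, then release.

>>> send_rows(increments=[[0, 0, 0, 0, 0, 0, 0], [0, 0, -0.02, 0, 0, 0, 0], [0, 0, -0.04, 0, 0, 0, 0.03], [-0.033, -0.008, 0, -0.003, -0.01, 0.014, 0.03], [-0.033, -0.008, 0, 0, 0, 0, 0.03], [-0.033, -0.008, 0, 0, 0, 0, 0.03], [0, 0, 0, 0, 0, 0, 0.03]])

```text
time_s: 4.75
position: [0.4691, -0.1434, 0.135]
orientation: [[1.0, 0.0, 0.001], [0.0, -1.0, -0.005], [0.001, 0.005, -1.0]]
force: [1.1, 0.3, 0.6]
gripper_width: 0.0299
```

```bash
python3 - <<'E'
from h import *
s=snap('scene'); f=s['frame'][130:280,300:460]; cv2.imwrite('pics/s3.png',cv2.resize(f,None,fx=4,fy=4,interpolation=cv2.INTER_CUBIC))
c=snap('top'); f=c['frame'][190:305,325:475]; cv2.imwrite('pics/t3.png',cv2.resize(f,None,fx=5,fy=5,interpolation=cv2.INTER_CUBIC))
st=arm.get_state(); print(st['position'],st['orientation'].round(3),st['force'],st['time_s'])
E
```

```text
[ 0.47301018 -0.14406796  0.13528223] [[ 1.     0.     0.006]
 [ 0.    -1.    -0.006]
 [ 0.006  0.006 -1.   ]] [1.03380607 0.25204716 0.099328  ] 4.85
```

View pics/s3.png

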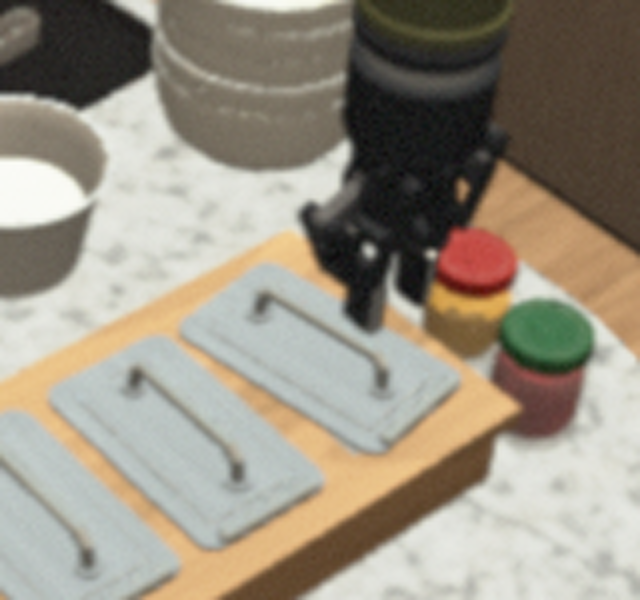

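View pics/t3.png

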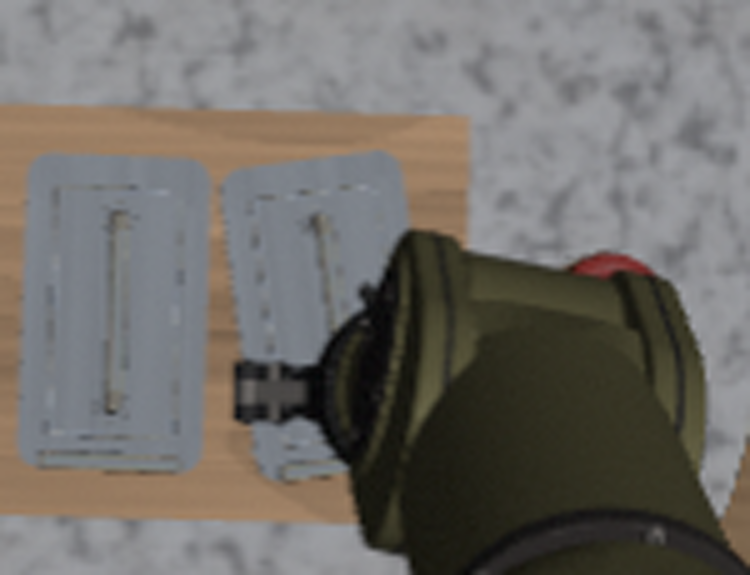

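Released, the cover tipped back and lies as before. Now I'll lower the parted fingers astride the near end of its handle.

>>> send_rows(increments=[[-0.002, 0, 0.02, 0.006, -0.006, 0, 0.03], [0, 0, 0.015, 0, 0, 0, 0.03], [0, 0, 0.007, 0, 0, 0, 0.03], [0, 0, 0.004, 0, 0, 0, 0.03]])

```text
time_s: 5.35
position: [0.4784, -0.1455, 0.0883]
orientation: [[1.0, 0.001, 0.01], [0.001, -1.0, -0.002], [0.01, 0.002, -1.0]]
force: [-0.2, -0.7, 0.2]
gripper_width: 0.03
```

```bash
python3 - <<'E'
from h import *
s=snap('scene'); f=s['frame'][180:280,340:460]; cv2.imwrite('pics/s4.png',cv2.resize(f,None,fx=6,fy=6,interpolation=cv2.INTER_CUBIC))
st=arm.get_state(); print(st['position'],st['orientation'].round(3),st['force'],st['time_s'])
E
```

```text
[ 0.47819008 -0.14540951  0.0880331 ] [[ 1.     0.001  0.01 ]
 [ 0.001 -1.    -0.002]
 [ 0.01   0.002 -1.   ]] [0.19486884 0.63709693 0.16583018] 5.4
```

View pics/s4.png

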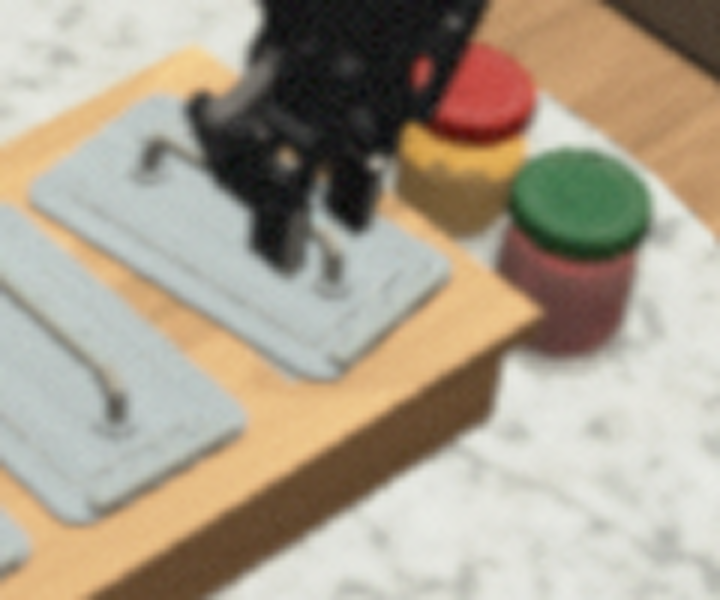

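>>> send_rows(increments=[[-0.008, -0.005, 0, 0, -0.01, 0, 0.03], [0, -0.005, 0, 0, 0, 0, 0.03], [0, 0, 0, 0, 0, 0, 0.03]])

```text
time_s: 5.78
position: [0.4702, -0.1345, 0.0887]
orientation: [[1.0, 0.001, 0.0], [0.001, -1.0, -0.002], [0.0, 0.002, -1.0]]
force: [-0.5, 0.6, -0.0]
gripper_width: 0.0301
```

>>> send_rows(increments=[[0, -0.002, 0, 0, 0, 0, 0.03]])

```text
time_s: 5.9
position: [0.4702, -0.1327, 0.0889]
orientation: [[1.0, 0.001, 0.001], [0.001, -1.0, -0.002], [0.001, 0.002, -1.0]]
force: [-0.5, 0.7, 0.1]
gripper_width: 0.03
```

>>> send_rows(increments=[[0, -0.002, 0, 0, 0, 0, 0.03]])

```text
time_s: 6.02
position: [0.4702, -0.1309, 0.089]
orientation: [[1.0, 0.001, 0.001], [0.001, -1.0, -0.003], [0.001, 0.003, -1.0]]
force: [0.1, -1.0, -0.8]
gripper_width: 0.0303
```

```bash
python3 - <<'E'
from h import *
s=snap('scene'); f=s['frame'][180:280,340:460]; cv2.imwrite('pics/s5.png',cv2.resize(f,None,fx=6,fy=6,interpolation=cv2.INTER_CUBIC))
st=arm.get_state(); print(st['position'],st['orientation'].round(3),st['force'],st['time_s'])
E
```

```text
[ 0.47019091 -0.13057092  0.08895995] [[ 1.     0.001  0.   ]
 [ 0.001 -1.    -0.002]
 [ 0.     0.002 -1.   ]] [-0.98367552 -0.14040009 -0.31072494] 6.075
```

View pics/s5.png

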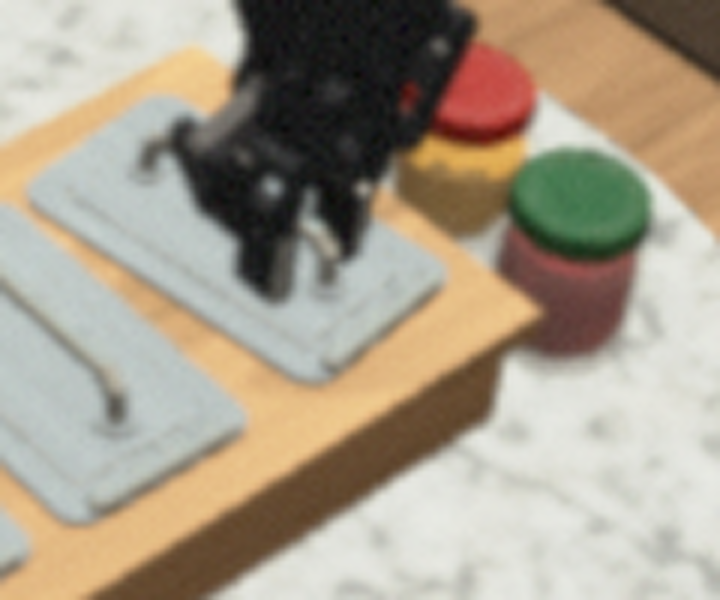

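The near end has started to move left: its leg went from (333,285) to (328,283), about 2 mm. I'll continue.

>>> send_rows(increments=[[0, -0.0015, 0, 0, 0, 0, 0.03]])

```text
time_s: 6.2
position: [0.47, -0.1294, 0.089]
orientation: [[1.0, 0.0, 0.0], [0.0, -1.0, -0.003], [0.0, 0.003, -1.0]]
force: [-1.1, -1.1, -0.3]
gripper_width: 0.03
```

>>> send_rows(increments=[[0, -0.0015, 0, 0, 0, 0, 0.03]])

```text
time_s: 6.32
position: [0.4697, -0.1279, 0.0889]
orientation: [[1.0, 0.0, -0.0], [0.0, -1.0, -0.003], [-0.0, 0.003, -1.0]]
force: [0.0, -0.7, -0.4]
gripper_width: 0.0301
```

```bash
python3 - <<'E'
from h import *
s=snap('scene'); f=s['frame'][180:280,340:460]; cv2.imwrite('pics/s6.png',cv2.resize(f,None,fx=6,fy=6,interpolation=cv2.INTER_CUBIC))
c=snap('top'); f=c['frame'][190:305,325:475]; cv2.imwrite('pics/t6.png',cv2.resize(f,None,fx=5,fy=5,interpolation=cv2.INTER_CUBIC))
st=arm.get_state(); print(st['position'],st['orientation'].round(3),st['force'],st['time_s'])
E
```

```text
[ 0.46985902 -0.12772051  0.08894011] [[ 1.     0.    -0.   ]
 [ 0.    -1.    -0.003]
 [-0.     0.003 -1.   ]] [ 0.0831503  -0.41848678 -0.61840999] 6.425
```

View pics/s6.png

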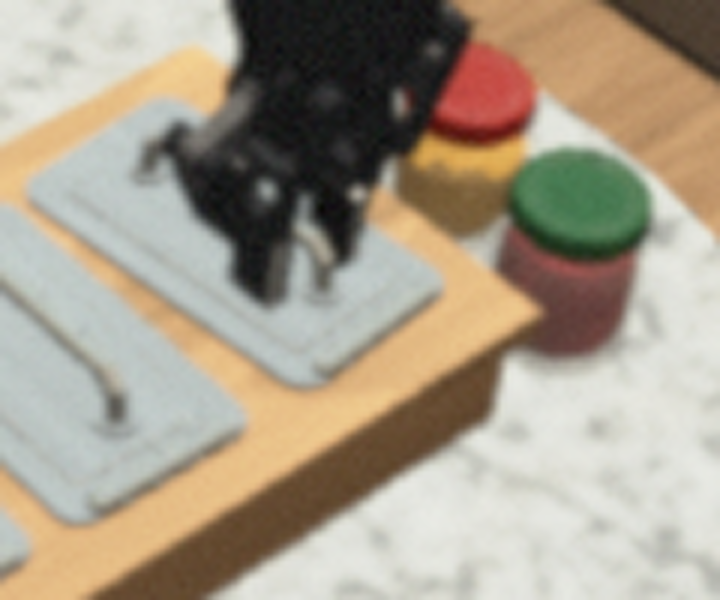

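View pics/t6.png

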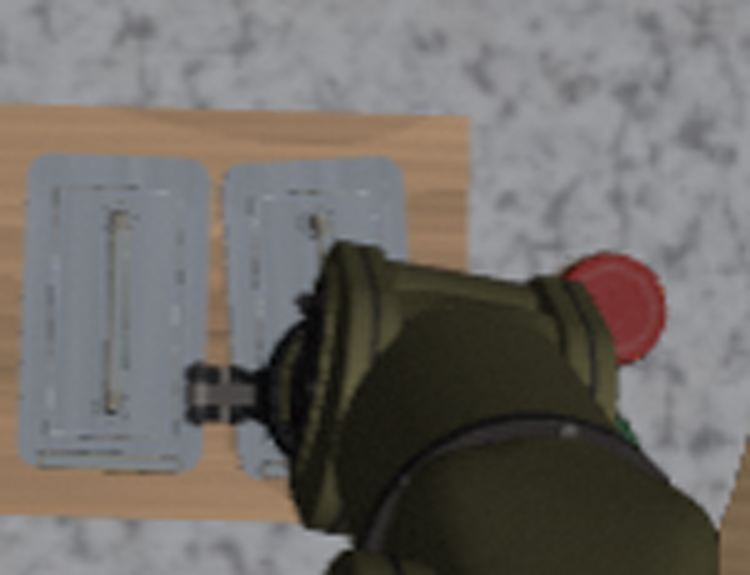

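The near end has come over: its left gap to the neighbour is now about 35 px in the crop, close to normal. The far end still sits too far left, with a gap of about 12 px. I'll slide along to the far end, keeping the handle between the fingers.

>>> send_rows(increments=[[0, 0.009, -0.002, 0, 0, 0, 0.03], [0.02, 0, 0, 0, 0, 0, 0.03], [0.02, 0, 0, 0, 0, 0, 0.03], [0.02, 0, 0, 0, 0, 0, 0.03], [0.018, 0, 0, 0, 0, 0, 0.03], [0, 0, 0, 0, 0, 0, 0.03]])

```text
time_s: 7.18
position: [0.551, -0.1399, 0.092]
orientation: [[1.0, -0.001, 0.003], [-0.001, -1.0, -0.003], [0.003, 0.003, -1.0]]
force: [-0.3, 0.5, 0.7]
gripper_width: 0.0302
```

```bash
python3 - <<'E'
from h import *
s=snap('scene'); f=s['frame'][180:280,340:460]; cv2.imwrite('pics/s7.png',cv2.resize(f,None,fx=6,fy=6,interpolation=cv2.INTER_CUBIC))
c=snap('top'); f=c['frame'][190:305,325:475]; cv2.imwrite('pics/t7.png',cv2.resize(f,None,fx=5,fy=5,interpolation=cv2.INTER_CUBIC))
st=arm.get_state(); print(st['position'],st['orientation'].round(3),st['force'],st['time_s'])
E
```

```text
[ 0.54860165 -0.14001448  0.09178241] [[ 1.    -0.002 -0.001]
 [-0.002 -1.    -0.003]
 [-0.001  0.003 -1.   ]] [-1.25665307  0.13426185  0.72178963] 7.275
```

View pics/s7.png

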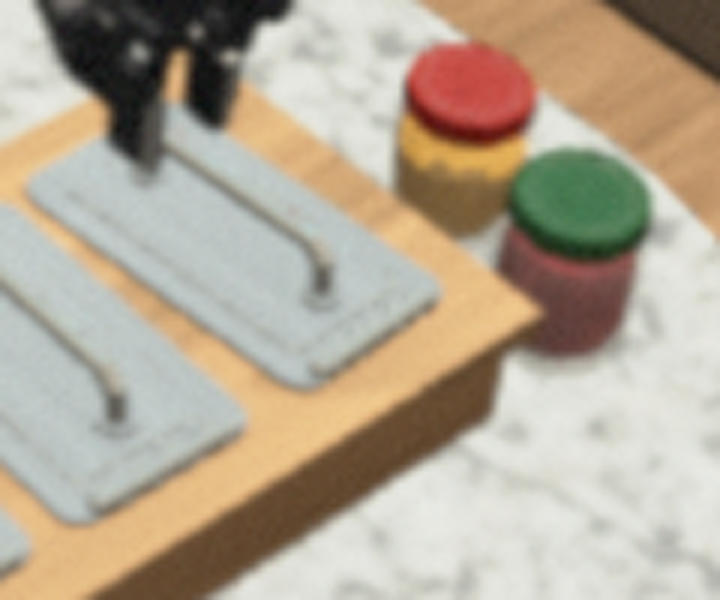

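View pics/t7.png

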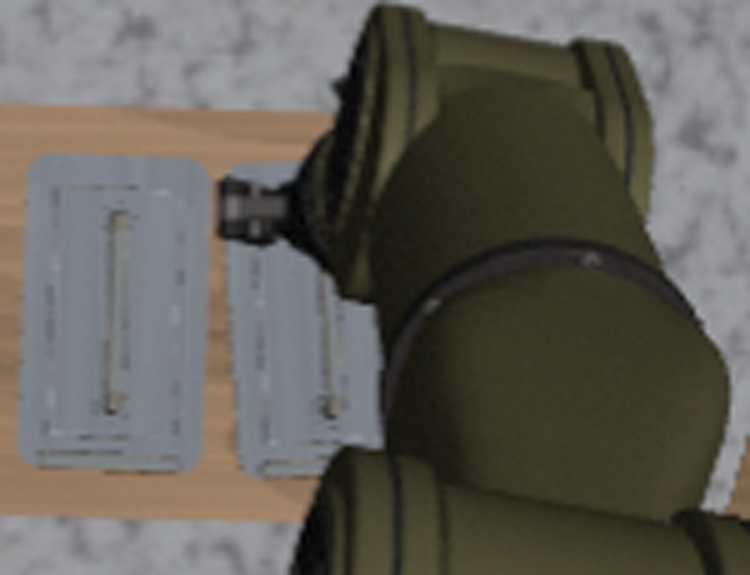

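The left finger is now beside the far leg at about (150,170). I'll push the far end to the right.

>>> send_rows(increments=[[0, 0.001, 0.003, 0, 0, 0, 0.03], [0, 0.0015, 0, 0, 0, 0, 0.03], [0, 0.0015, 0, 0, 0, 0, 0.03]])

```text
time_s: 7.65
position: [0.5464, -0.1442, 0.0885]
orientation: [[1.0, -0.002, -0.003], [-0.002, -1.0, -0.002], [-0.003, 0.002, -1.0]]
force: [1.1, 0.6, -0.1]
gripper_width: 0.0301
```

>>> send_rows(increments=[[0, 0.0015, 0, 0, 0, 0, 0.03], [0, 0.0015, 0, 0, 0, 0, 0.03]])

```text
time_s: 7.9
position: [0.5465, -0.1469, 0.0885]
orientation: [[1.0, -0.002, -0.003], [-0.002, -1.0, -0.002], [-0.003, 0.002, -1.0]]
force: [0.9, 0.6, -0.8]
gripper_width: 0.0298
```

```bash
python3 - <<'E'
from h import *
s=snap('scene'); f=s['frame'][180:280,340:460]; cv2.imwrite('pics/s8.png',cv2.resize(f,None,fx=6,fy=6,interpolation=cv2.INTER_CUBIC))
st=arm.get_state(); print(st['position'],st['orientation'].round(3),st['force'],st['time_s'])
E
```

```text
[ 0.54647722 -0.14719546  0.08855414] [[ 1.    -0.002 -0.003]
 [-0.002 -1.    -0.002]
 [-0.003  0.002 -1.   ]] [-0.16311734  0.55088094 -1.1738601 ] 7.95
```

View pics/s8.png

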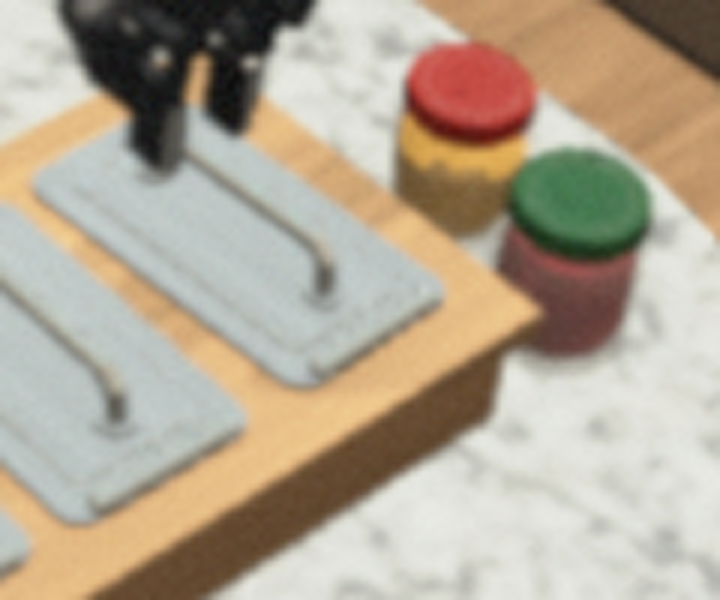

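The far-left corner went from (30,185) to (37,187), about 2–3 mm. I'll keep pushing.

>>> send_rows(increments=[[0, 0.0015, 0, 0, 0, 0, 0.03], [0, 0.0015, 0, 0, 0, 0, 0.03]])

```text
time_s: 8.2
position: [0.5465, -0.15, 0.0886]
orientation: [[1.0, -0.002, -0.003], [-0.002, -1.0, -0.001], [-0.003, 0.001, -1.0]]
force: [-0.1, 1.7, 0.7]
gripper_width: 0.0298
```

>>> send_rows(increments=[[0, 0.001, 0, 0, 0, 0, 0.03]])

```text
time_s: 8.32
position: [0.5465, -0.1508, 0.0886]
orientation: [[1.0, -0.002, -0.003], [-0.002, -1.0, -0.001], [-0.003, 0.001, -1.0]]
force: [1.1, 2.2, -0.5]
gripper_width: 0.0305
```

```bash
python3 - <<'E'
from h import *
s=snap('scene'); f=s['frame'][180:280,340:460]; cv2.imwrite('pics/s9.png',cv2.resize(f,None,fx=6,fy=6,interpolation=cv2.INTER_CUBIC))
c=snap('top'); f=c['frame'][190:305,325:475]; cv2.imwrite('pics/t9.png',cv2.resize(f,None,fx=5,fy=5,interpolation=cv2.INTER_CUBIC))
st=arm.get_state(); print(st['position'],st['orientation'].round(3),st['force'],st['time_s'])
E
```

```text
[ 0.54649711 -0.15107662  0.08858578] [[ 1.    -0.002 -0.003]
 [-0.002 -1.    -0.001]
 [-0.003  0.001 -1.   ]] [-0.21826191  1.32019337  0.44058739] 8.425
```

View pics/s9.png

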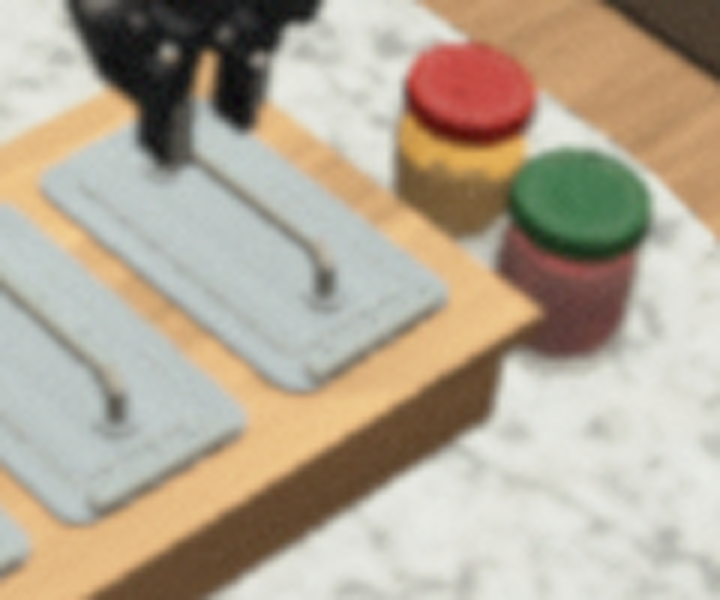

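View pics/t9.png

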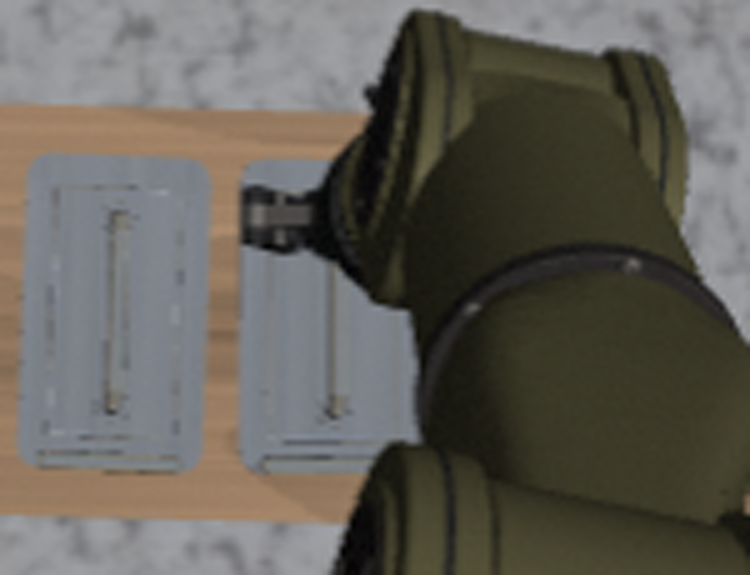

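It now looks nearly square, with a left gap of about 33–37 px along its length. I'll back off and lift clear to look.

>>> send_rows(increments=[[0, -0.008, 0, 0, 0, 0, 0.03], [0, 0, -0.03, 0, 0, 0, 0.03], [0, 0, -0.05, 0, 0, 0, 0.03], [0, 0.05, -0.02, 0, 0, 0, 0.03], [0, 0.05, 0, 0, 0, 0, 0.03], [0, 0.05, 0, 0, 0, 0, 0.03], [0, 0.05, 0, 0, 0, 0, 0.03]])

```text
time_s: 9.3
position: [0.5488, -0.3397, 0.1921]
orientation: [[1.0, 0.011, -0.004], [0.011, -1.0, 0.0], [-0.004, -0.0, -1.0]]
force: [1.2, 0.5, 0.1]
gripper_width: 0.03
```

```bash
python3 - <<'E'
from h import *
s=snap('scene'); f=s['frame'][180:335,210:450]; cv2.imwrite('pics/s10.png',cv2.resize(f,None,fx=3.3,fy=3.3,interpolation=cv2.INTER_CUBIC))
c=snap('top'); f=c['frame'][200:305,225:425]; cv2.imwrite('pics/t10.png',cv2.resize(f,None,fx=4,fy=4,interpolation=cv2.INTER_CUBIC))
st=arm.get_state(); print(st['position'],st['force'],st['time_s'])
E
```

```text
[ 0.54626113 -0.34706767  0.19187888] [-1.62765582 -1.03570286  0.29805824] 9.4
```

View pics/s10.png

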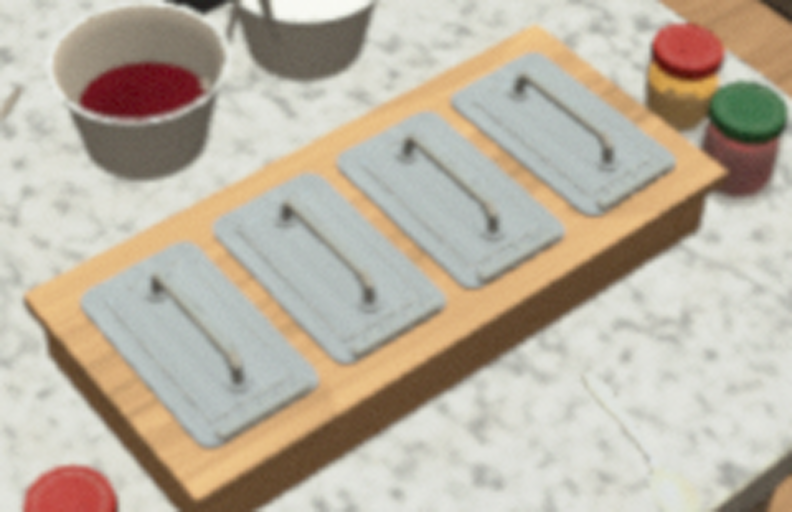

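View pics/t10.png

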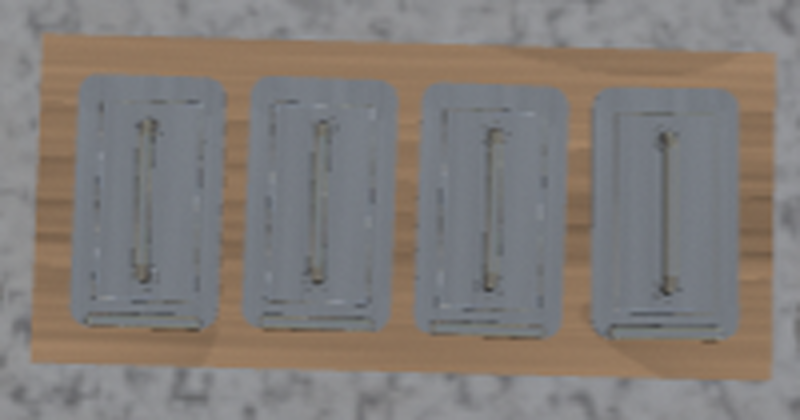

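All four covers now look parallel, with even gaps of about 24 px. I'll check seating with plane fits to the averaged depth.

```bash
python3 - <<'E'
from h import *
for n in ('top','scene'):
    fr=[cams.camera(n) for _ in range(12)]; c=fr[0]
    D=np.array([f['range_z'] for f in fr]); D[D==0]=np.nan; Z=np.nanmedian(D,0)
    vv,uu=np.mgrid[0:480,0:640]
    p=cv2.undistortPoints(np.stack([uu.ravel(),vv.ravel()],1).astype(float)[:,None],c['camera_matrix'],np.array([float(c['k1']),0,0,0,0]))[:,0]
    C=np.c_[p,np.ones(len(p))]*Z.ravel()[:,None]; W=(C-c['t'])@c['R']
    th=-.0085; S=(W[:,:2]-[.5095,.0138])@np.array([[np.cos(th),-np.sin(th)],[np.sin(th),np.cos(th)]])
    m=(abs(S[:,0])<.075)&True
    for i,y in enumerate((.153,.051,-.051,-.153)):
        # step top, off handle
        k=(abs(S[:,0])<.055)&(abs(S[:,1]-y)<.026)&(abs(S[:,1]-y)>.010)&(abs(W[:,2]-.075)<.012)
        if n=='scene': k&=(S[:,1]-y>0)
        A=np.c_[S[k,0],S[k,1]-y,np.ones(k.sum())]; co=np.linalg.lstsq(A,W[k,2],rcond=None)[0]
        g=(abs(S[:,0])<.065)&(abs(abs(S[:,1]-y)-.051)<.003)&(abs(W[:,2]-.07)<.012)
        print(n,i+1,k.sum(),'step z %.4f slopes %.4f %.4f'%(co[2],co[0],co[1]),'deck gap z %.4f'%np.median(W[g,2]))
print(arm.get_state()['time_s'])
E
```

```text
top 1 627 step z 0.0749 slopes 0.0010 0.0015 deck gap z 0.0708
top 2 621 step z 0.0749 slopes 0.0008 0.0024 deck gap z 0.0707
top 3 632 step z 0.0750 slopes -0.0017 0.0006 deck gap z 0.0708
top 4 622 step z 0.0751 slopes 0.0004 -0.0031 deck gap z 0.0708
scene 1 335 step z 0.0744 slopes 0.0002 -0.0006 deck gap z 0.0705
scene 2 305 step z 0.0746 slopes 0.0007 -0.0014 deck gap z 0.0705
scene 3 264 step z 0.0745 slopes -0.0001 0.0050 deck gap z 0.0704
scene 4 234 step z 0.0747 slopes 0.0018 -0.0079 deck gap z 0.0704
10.6<stdin>:4: RuntimeWarning: All-NaN slice encountered
```

All four covers match in height (75 mm step top) and are level within 0.008 rad, so I'm handing in.

```bash
python3 -c "
from plant import arm
s=arm.get_state();print(s['position'],s['force']);print(arm.sign_off())"
```

```text
[ 0.5488424  -0.33852941  0.19183131] [ 0.25960472 -0.0393629   0.28404181]
the job is handed in; nothing more can be done
None
```

The loose cover was the one on the rightmost well. It is now seated like the other three, and the job is handed in at about 10.6 s of the 67 s allowed.

- **Finding it:** the pictures already showed this cover twisted, so I pressed only its far right corner and did not press the other three. Its corner went down to the deck with the fingertips at z ≈ 0.074 m and 6–14 N, well above the 1 N needed. The picture showed the opposite corner lift, and the cover tipped back when released.
- **Squaring it:** with the parted fingers astride the handle, I pushed the near end left. Then I slid along the handle and pushed the far end right, with about 2 N at most, until the cover dropped in.
- **Last checks:** in both cameras all four step tops stand 4.0–4.3 mm above the deck reading, within 0.3 mm of each other. The expected value is 5.4 mm, and the three covers that were never loose read equally low, so I take the gap to be error in the depth reading.
- **Level:** every cover is within 0.004 rad in the top view. The scene view gave up to 0.008 rad on the moved cover, and the limit is 0.02 rad.
- **Jars and arm:** the right-end jars look unmoved in the last pictures. The left one shows only partly there, but the arm never went near it. The gripper is clear of everything at z = 0.19 m.

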